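# Pack and latch the bead case

## Task

Pack up the bead case: stand every bead jar upright in one of the low-walled compartments and drop every bead tube from the wooden stand fully into its own hole of the dark grey rack at the end of the case, shut the lid, then swing the wire loop over the keeper and press the latch lever down flat so that the lid is pulled tight on its seal. Leave the bead tins, the scissors and the thread spool where they are.

Things in the scene. Friction and masses are not known exactly. Their poses are not given: they have to be found in the camera images.
- case: Pale blue-grey bead case, fixed to the table; outside 160 mm (its x) by 270 mm (its y), walls 5 mm, rim 82 mm high, inner floor at z = 6 mm. Origin: centre of its underside, z up. Latch on its -x wall, lid hinged along its +x wall. A partition 40 mm high at y = -52 mm divides the inside: tube rack at the -y end, jar compartments on the other side
- rack_mid (a point): Point on the case: nominal middle between the two holes of the dark grey tube rack, level with its top (case x -9, y -92, z 36 mm). Holes nominally at case x -32 and +14 mm, y -92: round, blind, 18 mm wide, 24 mm deep. The rack was stuck down by hand up to 7 mm off this place along x and along y (not turned), unreported, new each start; it does not move when pushed
- cell_mid (a point): Point on the case: floor centre of the middle of three jar compartments (case x 0, y 40, z 6 mm); the other two are centred at case y -21 and 101 mm. Each is 64 mm (x) by 58 mm (y), bounded by white ribs 3 mm thick that stand 8 mm above the floor
- lid (a joint): Lid angle: 0 pulled tight, 0.026 resting shut on its sprung seal (4 mm proud at the latch side), about 1.8 open at the start, 2.0 at most. A slab 162 mm (hinge to front) x 270 mm x 18 mm, 0.25 kg. A stiff hinge: it stays where left above about 1.1, sinks shut below. The last 4 mm against the seal take 8 to 17 N at the front edge; it springs back if not latched
- hinge (a point): Point on the lid's hinge axis, which is parallel to the case's y: at case x = +80 mm, z = 84 mm (level with the shut lid's underside)
- lid_edge (a point): Middle of the lid's front upper edge (162 mm from the hinge, on the lid's outer face)
- keeper (a point): Where the loop's crossbar must lie: the channel of the steel keeper hook on the middle of the lid's front edge, between the lid's front face and the keeper's upturned lip (24 mm wide, 5 mm high, its outer face 4 mm farther out than this point)
- latch_pivot (a point): Lever's pivot in the middle of the case's front (-x) wall, 18 mm out from the wall, 68 mm above the table; its axis is parallel to the case's y
- lever (a joint): Lever angle: 0 flat (handle pointing straight down along the front wall), pi/2 straight out from the wall, 1.9 to 2.0 at the start (open; 2.0 is its stop). Steel strip 26 mm wide, 4 mm thick, reaching 65 mm from the pivot, red end, held by light friction. With the loop hooked it takes up to 0.07 N m (near 1.1 rad), goes over centre near 0.3, then stays down by itself
- lever_pad (a point): Point to press on the lever: on its outer (upper when open) face, 45 mm from the pivot
- loop (a joint): Angle of the wire loop relative to the lever: 0 when latched; with the lever open, about -2.5 leaning outward at its stop (the start), about -1.2 leaning inward over the keeper against the lid's front. The loop's lean from vertical towards the case is 0.15 + lever + loop. It swings freely and falls to the side it leans to
- loop_bar (a point): Middle of the loop's crossbar: wire 4 mm thick, 38 mm long, parallel to the case's y, on two legs hinged on the lever 15 mm from its pivot; crossbar 37 mm from that axis. With the lever open and the lid shut it swings over the keeper's lip about 6 mm clear; pressing the lever then draws it down into the keeper
- stand: Light wooden tube stand fixed to the table, 50 mm (x) by 110 mm (y) by 26 mm high; origin at the centre of its underside. Two round holes 18 mm deep at y = -26 and +26 mm, in which tubes stand with their tops 72 mm above the table
- jar_a: Screw-top bead jar with gold beads and a black cap, 44 mm diameter, 40 mm tall, about 0.07 kg; origin at the centre of its underside. May be absent
- jar_b: Screw-top bead jar with olive green beads and a white cap, 44 mm diameter, 40 mm tall, about 0.07 kg; origin at the centre of its underside. May be absent
- jar_c: Screw-top bead jar with pearl beads and a blue cap, 44 mm diameter, 40 mm tall, about 0.07 kg; origin at the centre of its underside. May be absent
- tube_a: Bead tube with copper beads and a white cap, upright cylinder 16 mm diameter, 64 mm tall, foot chamfered to 13 mm, 0.03 kg; origin at the centre of its foot
- tube_b: Bead tube with blue beads and a white cap, upright cylinder 16 mm diameter, 64 mm tall, foot chamfered to 13 mm, 0.03 kg; origin at the centre of its foot
- tin_a: Open tin of green beads, 64 mm diameter, 18 mm high, origin under its centre; to be left alone
- tin_b: Open tin of gold beads, 64 mm diameter, 18 mm high, origin under its centre; to be left alone
- scissors: Small scissors lying flat, 150 mm long, blades to their +x; to be left alone
- spool: Wooden thread spool standing upright, 34 mm diameter, 50 mm tall; to be left alone
Not all that is in view belongs to the job. Of the things that look like the jar_c, the middle-sized one is meant.

How it is judged:
By the outcome, as a careful person would: the job done as asked, in the order asked, and still so for the second after the job is handed in, with the robot touching nothing.
Of jar_a, jar_b, jar_c only 2 to 3 are there at a start; the rules pass over those that are not, and their reading is None.
At some moment in a run one of jar_a, jar_b, jar_c may be knocked a few centimetres aside while the robot is not near it.
It also fails if it takes over 208 s, if anything falls off the work surface, if the arm or the gripper's body presses on something with over 40 N, if the wrist force passes 120 N, or if a joint passes its speed limit or range.

## Robot

A 6-joint arm with a two-finger parallel gripper is mounted at the origin on the work surface. World frame = base frame: x ahead of the robot, y to its left, z up, the work surface at z = 0. Lengths are in mm, angles in rad, forces in N, time in s.
With the tool pointing down it reaches from about 325 to 900 mm from the base axis. Payload 6.1 kg.
Tool frame: the origin (TCP) lies midway between the tips of the shut fingers; the grasp point (between the pads) lies 19 mm behind it; z points along the fingers, y is the line along which they close (so a half turn about z gives the same grasp; the last joint's range is limited). The gripper opens to 87 mm and grips with 3 to 60 N. Pads are 19 mm wide; open, the fingers measure 117 mm over their backs; the gripper's body (75 mm by 190 mm) begins 51 mm behind the grasp point.
Start: joints at [1.139, 0.22, 1.526, -0, 1.395, -0.126], TCP at [188.158, 595.997, 222.538] pointing down, gripper open.
Joint ranges: [-2.98, 2.98], [-0.91, 2.08], [0.09, 2.57], [-1.24, 4.39], [0.2, 2.65], [-2.68, 2.68]. Speed limits (rad/s): [2.57, 2.57, 3.01, 3.14, 3.14, 3.14].

## Interface

Orientations are given as a rotation vector (axis times angle).
In Python, from plant import env, eyes gives the robot as it stands. The module is installed in compiled form; this text tells all that it offers.
- The arm moves only by the tool move_arm, never from a script. Its argument "moves" is one flat list of numbers, 5 for each row, row after row: the shift along the world's x, y, z in mm, then the turn about the world's z in rad, then the gripper's target within -1 to 1 (shut at 1, half-way at 0, fully open at -1). A call has exactly 10 rows; each row is the pose to reach, as a shift and turn from the pose commanded when the call began; what a row does not reach only later rows make up. A row lasts 1/8 s, in which the tool goes at most 62.5 mm and 10.7 degrees, less where a joint would pass 70% of its speed; a pose out of reach is approached as far as the arm can. A call with a gripper value outside its range is refused whole. The fingers move at their own pace and stop on an object; "force" is the grip in N (left out, the last holds). Time passes only in rows, so rows that repeat a pose let the fingers close, or fill a call up. It gives the time, the measured TCP pose, the force, the opening and the grip force at its end, in the units of the state.
- env.read_state(): the state, without advancing time (a new reading comes with each control period).
- eyes.get_image(name): name is "scene" or "top" or "wrist"; returns a dict with "img" (400x640x3 uint8, red, green, blue), "fx", "fy", "cx", "cy" (pixels), "extrinsics" (4x4, takes a point from camera to world coordinates). Camera axes: x right, y up, looking along -z (the intrinsics and any distortion apply to the point x, -y, -z); pixel columns grow to the right and rows downward; lengths in mm; the calibration is good to about 2 mm. A picture is of the moment at which its call begins. There is no depth.
- env.job_done(): hands the job in; it is judged then, once.
The state is a dict: "clock": time; "qpos": joint angles; "dq": joint speeds; "tau": joint torques, N m; "tool_pos": TCP position; "orientation": TCP orientation; "wrist_force": force on the tool from outside, world axes, zero at the start; "wrist_torque": the same for the moment, N m; "opening": finger opening in mm; "gripper_force": force on a finger pad.
Only numpy, scipy, OpenCV 4.12 (cv2) and the standard library are available. Lean on these libraries where they do the work, as an engineer would, in place of code of your own. Each camera call takes 0.05 s, during which the arm holds its last target. There are 200 camera calls.

## Working session

There is one attempt and no reset: what is moved stays moved. The work goes in short steps, Python scripts to look and compute and a tool call to move; the robot and the scene stay as the last step left them, time stands still between calls to the robot, and variables do not carry over. Pictures are saved under pics/ and viewed, at most 14 in all, crops included, and the job is handed in when it is done.

Besides the shell and the picture viewer there is one more tool, called after "Emit:" as name(argument=value, ...), one argument or row to a line, values as JSON. move_arm: Moves the arm, as the interface text tells. Its arguments: {"type":"object","properties":{"moves":{"type":"array"},"force":{"type":"number"}},"required":["moves"]}

```bash
mkdir -p pics
cat > h.py <<'E'
import numpy as np, cv2, json
from plant import env, eyes
def snap(name,out):
    d=eyes.get_image(name); cv2.imwrite(f'pics/{out}.png',d['img'][:,:,::-1])
    np.savez(f'pics/{out}.npz',**{k:np.array(v) for k,v in d.items()}); return d
def pix(out,u,v,z):
    d=np.load(f'pics/{out}.npz'); E=d['extrinsics']
    r=E[:3,:3]@np.array([(u-d['cx'])/d['fx'],-(v-d['cy'])/d['fy'],-1.0]); o=E[:3,3]
    return o+r*(z-o[2])/r[2]
def proj(out,p):
    d=np.load(f'pics/{out}.npz'); E=d['extrinsics']
    q=E[:3,:3].T@(np.array(p)-E[:3,3]); return d['cx']+d['fx']*q[0]/-q[2], d['cy']-d['fy']*q[1]/-q[2]
def crop(out,x0,y0,x1,y1,s,new):
    im=cv2.imread(f'pics/{out}.png')[y0:y1,x0:x1]; cv2.imwrite(f'pics/{new}.png',cv2.resize(im,None,fx=s,fy=s,interpolation=cv2.INTER_CUBIC))
E
python3 - <<'E'
from h import *
for n in ['top','scene','wrist']:
    d=snap(n,n+'0'); print(n,[k for k in d],d['fx'],d['cx'],d['cy'],np.round(d['extrinsics'],3).tolist())
a=cv2.imread('pics/top0.png');b=cv2.imread('pics/scene0.png')
cv2.imwrite('pics/t0.png',cv2.resize(a,None,fx=1.25,fy=1.25))
print(env.read_state())
E
```

```text
top ['img', 'fx', 'fy', 'cx', 'cy', 'extrinsics'] 455.23502205681655 315.62974155553945 205.0291724254744 [[-0.01, 0.989, -0.149, 378.415], [-1.0, -0.012, -0.007, -11.338], [-0.009, 0.149, 0.989, 1169.998], [0.0, 0.0, 0.0, 1.0]]
scene ['img', 'fx', 'fy', 'cx', 'cy', 'extrinsics'] 383.60007191263037 324.3994916399975 199.003315319426 [[0.516, -0.704, 0.487, 1003.323], [0.856, 0.431, -0.284, -278.278], [-0.01, 0.564, 0.826, 860.18], [0.0, 0.0, 0.0, 1.0]]
wrist ['img', 'fx', 'fy', 'cx', 'cy', 'extrinsics'] 310.65736384056646 320.4740205662918 197.4025434146698 [[0.301, -0.926, -0.23, 125.988], [0.954, 0.292, 0.073, 615.367], [-0.0, -0.241, 0.97, 383.134], [0.0, 0.0, 0.0, 1.0]]
{'clock': 0.15, 'qpos': array([ 1.13889823e+00,  2.21047423e-01,  1.52734431e+00, -2.71100721e-05,
        1.39469815e+00, -1.26090400e-01]), 'dq': array([ 0.00079677, -0.00257249, -0.00473544, -0.00036347,  0.00015161,
       -0.0010219 ]), 'tau': array([ 2.59294175e-04, -4.95198655e+01, -3.87877500e+01,  7.00202398e-02,
        5.31439448e-02, -6.12602389e-05]), 'tool_pos': array([187.97052549, 595.56461635, 221.68915778]), 'orientation': array([-4.78425596e-01, -3.10455775e+00,  2.27216898e-03]), 'wrist_force': array([-0.46315414,  0.25169606,  0.08531884]), 'wrist_torque': array([-0.0444489 , -0.01068789, -0.03974232]), 'gripper_force': 0.0, 'opening': 87.0053515659067}
```

View pics/t0.png

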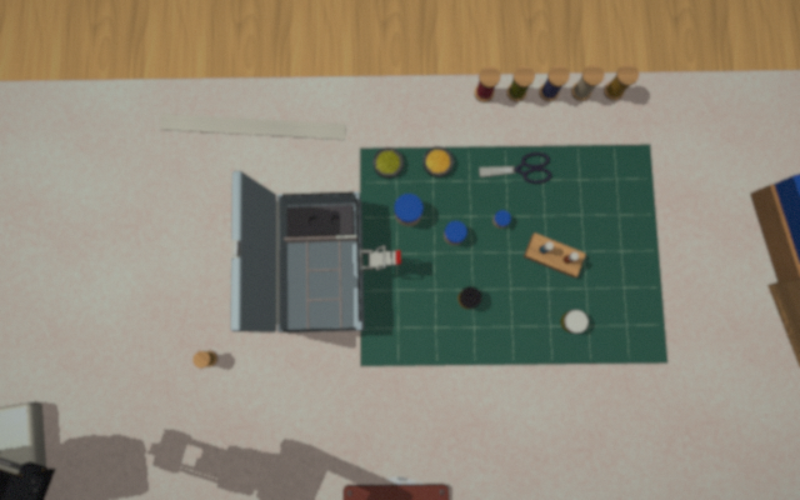

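View pics/scene0.png

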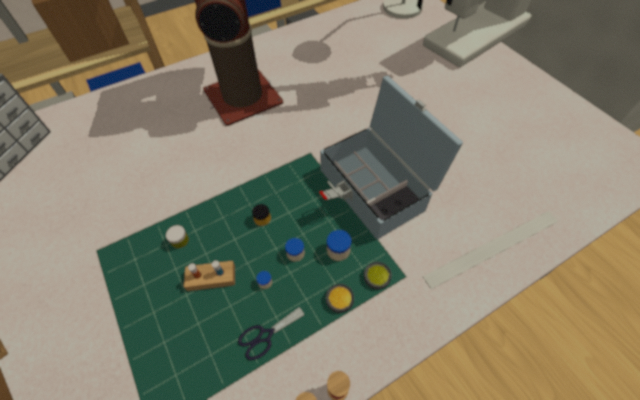

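Top view (1.25x): case around (320,262) with its +x toward world +y. Jars are at black (470,297), white (576,321) and middle blue (456,233). The stand is at (556,255).

Run:
```python
from h import *
crop('top0',180,130,340,280,5,'c1'); crop('top0',340,140,490,280,5,'c2')
```

```text
(no output)
```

View pics/c1.png

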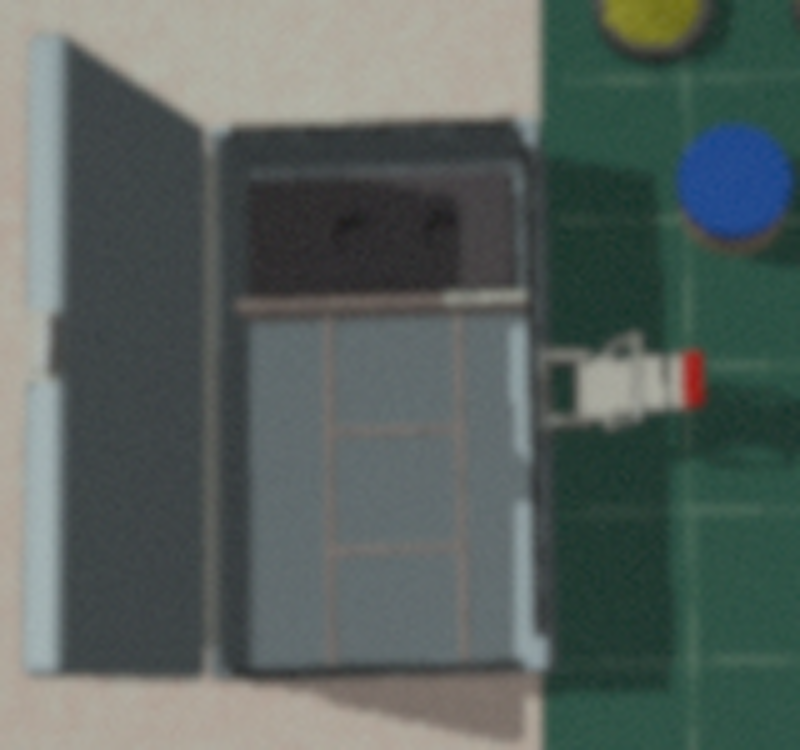

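View pics/c2.png

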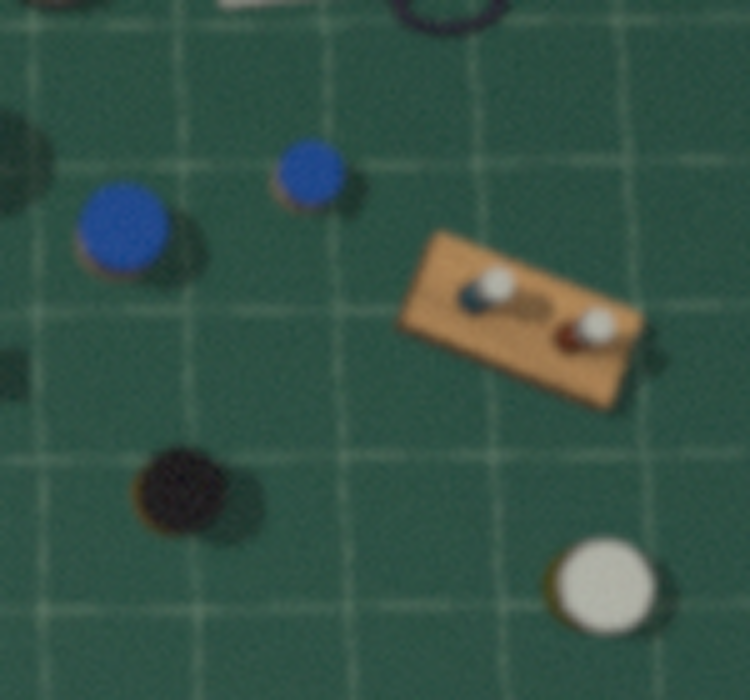

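Run:
```python
from h import *
f1=lambda u,v,z:pix('top0',u/5+180,v/5+130,z)
f2=lambda u,v,z:pix('top0',u/5+340,v/5+140,z)
for n,p in dict(fr_top=f1(541,122,82),fr_bot=f1(549,670,82),hi_top=f1(215,130,82),hi_bot=f1(212,673,82),ribL_t=f1(328,318,14),ribL_b=f1(333,660,14),ribR_t=f1(458,315,14),ribR_b=f1(463,655,14),rib1=f1(395,432,14),rib2=f1(400,549,14),parL=f1(240,303,46),parR=f1(525,297,46),
 hole1=f1(348,222,36),hole2=f1(440,218,36),lidtip_t=f1(45,40,240),
 leverend=f1(695,378,85),leverend_t=f1(698,352,85),leverend_b=f1(698,408,85),
 jar_a=f2(182,490,40),jar_b=f2(606,586,40),jar_c=f2(125,227,40),big=f2(-60,0,40),small=f2(312,173,30),
 tube_b=f2(497,284,72),tube_a=f2(598,327,72),st1=f2(440,232,26),st2=f2(643,318,26),st3=f2(610,408,26),st4=f2(400,322,26),bigblue=f1(735,180,50),spool=pix('top0',204/1.25,358/1.25,50)).items(): print(n,np.round(p,1))
```

```text
fr_top [669.6  62.4  82. ]
fr_bot [402.1  59.   82. ]
hi_top [667.5 223.   82. ]
hi_bot [402.4 219.1  82. ]
ribL_t [585.1 177.2  14. ]
ribL_b [409.7 172.4  14. ]
ribR_t [585.8 110.   14. ]
ribR_b [411.5 106.8  14. ]
rib1 [525.3 142.1  14. ]
rib2 [465.4 139.   14. ]
parL [587.5 216.3  46. ]
parR [588.9  73.   46. ]
hole1 [630.7 164.   36. ]
hole2 [632.2 117.1  36. ]
lidtip_t [665.7 261.9 240. ]
leverend [540.9 -11.9  85. ]
leverend_t [553.6 -13.5  85. ]
leverend_b [526.3 -13.2  85. ]
jar_a [ 464.7 -153.3   40. ]
jar_b [ 415.1 -360.4   40. ]
jar_c [ 597.8 -128.6   40. ]
big [717.5 -37.   40. ]
small [ 626.7 -225.8   30. ]
tube_b [ 561.1 -305.9   72. ]
tube_a [ 539.3 -353.9   72. ]
st1 [ 596.  -290.6   26. ]
st2 [ 550.4 -391.2   26. ]
st3 [ 504.7 -371.9   26. ]
st4 [ 549.8 -268.2   26. ]
bigblue [646.8 -33.2  50. ]
spool [352.1 368.9  50. ]
```

Emit:
move_arm(
  moves=[20,-30,45,0.05,1,50,-60,90,0.1,1,90,-100,100,0.15,1,130,-145,100,0.2,1,170,-190,100,0.25,1,210,-235,100,0.3,1,250,-280,100,0.322,1,290,-325,100,0.322,1,330,-370,100,0.322,1,347,-416,100,0.322,1],
  force=20,
)

```text
clock: 1.4
tool_pos: [536.4, 178.0, 321.8]
orientation: [0.024, -3.141, 0.0]
wrist_force: [-0.2, 1.0, -0.3]
opening: 1.6
gripper_force: 0.0
```

Emit:
move_arm(
  moves=[0,0,-50,0,1,0,0,-100,0,1,0,0,-122,0,1,0,30,-122,0,1,0,40,-122,0,1,0,50,-122,0,1,0,60,-122,0,1,0,70,-122,0,1,0,76,-122,0,1,0,76,-122,0,1],
)

```text
clock: 2.65
tool_pos: [535.1, 256.4, 200.6]
orientation: [-0.026, 3.141, 0.0]
wrist_force: [0.6, 0.1, 1.0]
opening: 0.4
gripper_force: 0.0
```

Emit:
move_arm(
  moves=[0,3,0,0,1,0,6,0,0,1,0,9,0,0,1,0,12,0,0,1,0,12,0,0,1,0,-20,0,0,1,0,-60,0,0,1,30,-110,-20,0,1,70,-110,-40,0,1,100,-110,-40,0,1],
)

```text
clock: 3.9
tool_pos: [635.2, 144.7, 158.3]
orientation: [0.023, -3.138, 0.001]
wrist_force: [0.1, -0.1, -0.4]
opening: 0.6
gripper_force: 0.0
```

Run:
```python
from h import *
s=env.read_state(); print(s['tool_pos'],s['wrist_force'])
snap('wrist','w1'); snap('top','top1')
a=cv2.imread('pics/w1.png'); b=cv2.imread('pics/top1.png')[120:290,160:340]
b=cv2.resize(b,None,fx=2,fy=2); 
c=np.zeros((800,640,3),np.uint8); c=np.vstack([cv2.resize(a,(400,250)),np.zeros((340,400,3),np.uint8)]); c[250:590,:360]=b
cv2.imwrite('pics/m1.png',c)
print([proj('w1',p) for p in ([629,162,36],[629,116,36])])
```

```text
[635.23060464 144.65944537 158.2851376 ] [ 0.06194609 -0.096663   -0.39319969]
[(np.float64(338.8881507698085), np.float64(185.73689663162548)), (np.float64(289.57394578335345), np.float64(185.03337172380967))]
```

View pics/m1.png

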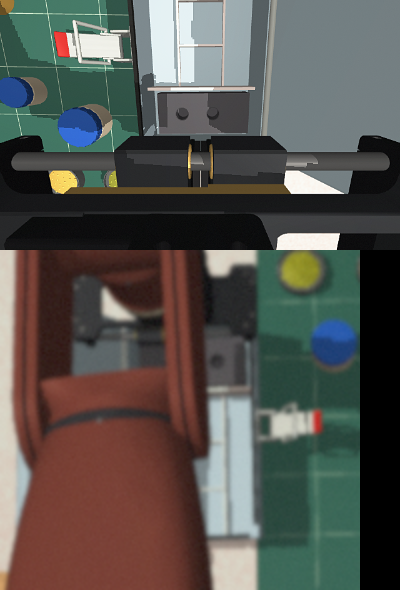

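Run:
```python
from h import *
crop('w1',240,130,400,220,5,'c3')
```

```text
(no output)
```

View pics/c3.png

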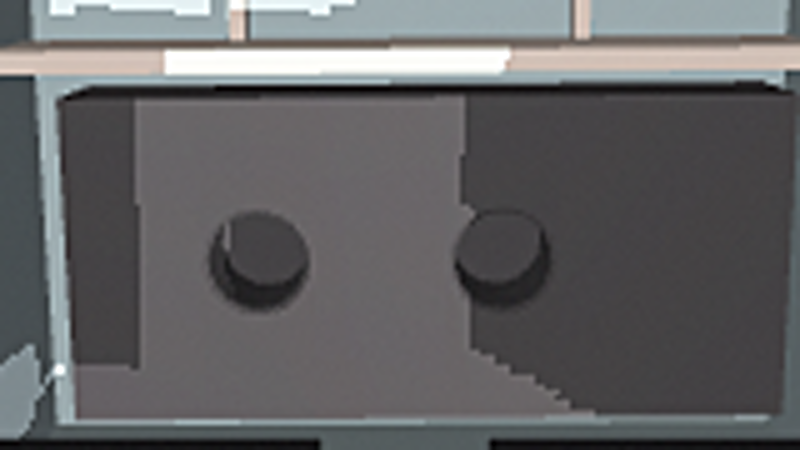

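Run:
```python
from h import *
for u,v,z in [(259,261,36),(502.5,259,36),(20,60,46),(780,60,46),(58,92,36),(795,92,36),(780,414,36),(76,418,36)]: print(u,v,np.round(pix('w1',u/5+240-.4,v/5+130-.4,z),1))
# jar/ rim refs
```

```text
259 261 [625.9 117.7  36. ]
502.5 259 [624.9 163.   36. ]
20 60 [589.   77.3  46. ]
780 60 [587.  209.6  46. ]
58 92 [595.3  81.5  36. ]
795 92 [593.3 215.1  36. ]
780 414 [654.1 216.8  36. ]
76 418 [656.9  82.6  36. ]
```

Emit:
move_arm(
  moves=[-6,-46,0,0,-1,-12,-92,0,0,-1,-18,-140,0,0,-1,-26,-190,0,0,-1,-34,-240,0,0,-1,-37,-275,-30,0,-1,-37,-275,-80,0,-1,-37,-275,-120,0,-1,-37,-275,-136.5,0,-1,-37,-275,-136.5,0,-1],
  force=15,
)

```text
clock: 5.25
tool_pos: [597.4, -128.5, 23.5]
orientation: [0.026, -3.14, -0.001]
wrist_force: [0.4, -0.7, 0.2]
opening: 85.4
gripper_force: 0.0
```

Run:
```python
from h import *
snap('wrist','w2'); d=snap('top','top2')
a=cv2.imread('pics/w2.png'); b=cv2.imread('pics/top2.png')[120:290,180:500]
c=np.zeros((590,640,3),np.uint8); c[:250,:400]=cv2.resize(a,(400,250)); c[250:]=cv2.resize(b,None,fx=2,fy=2)
cv2.imwrite('pics/m2.png',c)
```

```text
(no output)
```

View pics/m2.png

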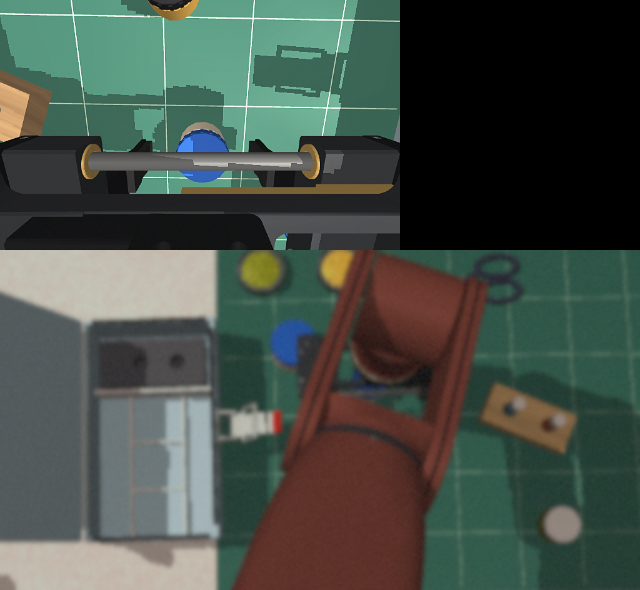

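Emit:
move_arm(
  moves=[0,0,4,0,-1,0,0,4,0,1,0,0,4,0,1,0,0,4,0,1,0,0,4,0,1,0,0,4,0,1,0,0,40,0,1,0,0,80,0,1,0,0,120,0,1,0,0,154,0,1],
  force=15,
)

```text
clock: 6.6
tool_pos: [598.3, -129.1, 179.6]
orientation: [-0.025, 3.141, -0.0]
wrist_force: [-0.2, -0.3, -0.6]
opening: 43.9
gripper_force: 15.0
```

Emit:
move_arm(
  moves=[-5,30,0,0,1,-10,80,0,0,1,-15,135,0,0,1,-25,190,0,0,1,-35,240,0,0,1,-41,263,0,0,1,-41,263,0,0,1,-41,263,-30,0,1,-41,263,-60,0,1,-41,263,-80,0,1],
)

```text
clock: 7.85
tool_pos: [556.7, 132.7, 96.3]
orientation: [0.024, -3.14, 0.001]
wrist_force: [0.7, 0.1, 0.6]
opening: 43.3
gripper_force: 15.0
```

Emit:
move_arm(
  moves=[0,0,-20,0,1,0,0,-40,0,1,0,0,-52,0,1,0,0,-58,0,1,0,0,-62,0,1,0,0,-63,0,1,0,0,-63,0,1,0,0,-63,0,1,0,0,-63,0,-0.3,0,0,-63,0,-0.3],
)

```text
clock: 9.1
tool_pos: [557.3, 133.7, 35.2]
orientation: [-0.026, 3.141, -0.001]
wrist_force: [0.8, 0.2, -0.5]
opening: 53.6
gripper_force: 0.0
```

Run:
```python
from h import *
s=env.read_state(); print(s['tool_pos'],s['wrist_force'],s['opening'])
snap('wrist','w3'); crop('w3',120,80,520,400,2,'c4')
print(proj('w3',[556.8,134,46]))
```

```text
[557.28709475 133.72019989  35.21085126] [ 0.83998482  0.20355148 -0.4582983 ] 53.592921643787044
(np.float64(320.76748722656754), np.float64(247.75276233722036))
```

View pics/w3.png

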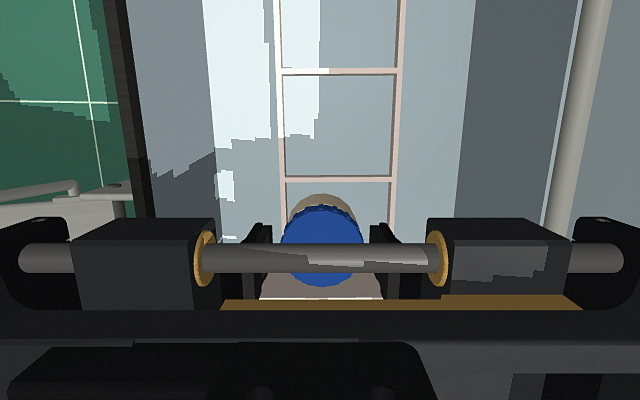

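The jar stands in its cell; ribs lie at rows 179 and 71, columns 280 and 398. Raising and going to the next jar.

Run:
```python
from h import *
for u,v in [(281,150),(395,150),(278,30),(400,30),(340,179),(340,71)]: print(u,v,np.round(pix('w3',u,v,14),1))
# check bias: jar_a/jar_b unchanged from top2?
d=np.load('pics/top2.npz')['img']
```

```text
281 150 [509.6 110.   14. ]
395 150 [508.5 176.6  14. ]
278 30 [445.9 109.3  14. ]
400 30 [444.8 174.5  14. ]
340 179 [526.2 145.   14. ]
340 71 [465.8 143.1  14. ]
```

Emit:
move_arm(
  moves=[0,0,0,0,-0.3,0,0,20,0,-0.3,0,0,65,0,-0.6,0,0,110,0,-1,0,0,143,0,-1,-20,-50,143,0,-1,-40,-105,143,0,-1,-60,-160,143,0,-1,-80,-215,143,0,-1,-92,-260,143,0,-1],
)

```text
clock: 10.4
tool_pos: [464.5, -128.0, 179.8]
orientation: [-0.024, 3.139, -0.002]
wrist_force: [1.1, -1.0, 0.6]
opening: 87.0
gripper_force: 0.0
```

Emit:
move_arm(
  moves=[0,-20,0,0,-1,0,-27,-40,0,-1,0,-27,-80,0,-1,0,-27,-110,0,-1,0,-27,-135,0,-1,0,-27,-148,0,-1,0,-27,-150,0,-1,0,-27,-150,0,-1,0,-27,-150,0,-1,0,-27,-150,0,-1],
)

```text
clock: 11.65
tool_pos: [465.7, -153.3, 28.8]
orientation: [-0.026, 3.14, -0.001]
wrist_force: [-0.0, 0.1, 0.3]
opening: 87.1
gripper_force: 0.0
```

Run:
```python
from h import *
s=env.read_state(); print(s['tool_pos'],s['wrist_force'],s['opening'])
snap('wrist','w4'); snap('top','top4')
a=cv2.imread('pics/w4.png'); b=cv2.imread('pics/top4.png')[120:290,180:500]
c=np.zeros((590,640,3),np.uint8); c[:250,:400]=cv2.resize(a,(400,250)); c[250:]=cv2.resize(b,None,fx=2,fy=2)
cv2.imwrite('pics/m4.png',c)
```

```text
[ 465.7062909  -153.27380091   28.79735121] [-0.04972757  0.11395402  0.34173671] 87.12571010686028
```

View pics/m4.png

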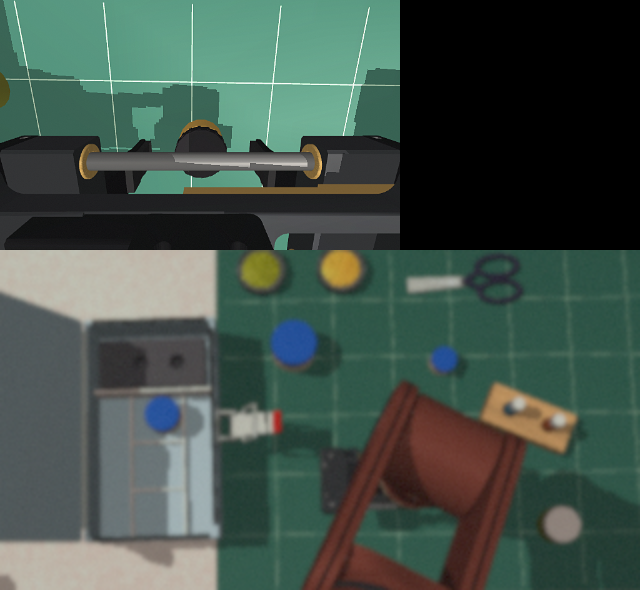

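Emit:
move_arm(
  moves=[0,0,0,0,1,0,0,0,0,1,0,0,0,0,1,0,0,0,0,1,0,0,0,0,1,0,0,40,0,1,0,0,80,0,1,0,0,120,0,1,0,0,150,0,1,0,40,150,0,1],
)

```text
clock: 13.0
tool_pos: [467.3, -115.0, 181.4]
orientation: [-0.02, 3.136, -0.005]
wrist_force: [-0.0, -0.4, -2.2]
opening: 43.3
gripper_force: 15.0
```

Emit:
move_arm(
  moves=[5,50,0,0,1,12,100,0,0,1,20,150,0,0,1,26,200,0,0,1,31,235,0,0,1,31,247,0,0,1,31,247,0,0,1,31,247,-30,0,1,31,247,-60,0,1,31,247,-80,0,1],
)

```text
clock: 14.25
tool_pos: [495.4, 132.2, 96.5]
orientation: [0.023, -3.14, 0.001]
wrist_force: [-0.2, 0.5, -0.8]
opening: 43.5
gripper_force: 15.0
```

Emit:
move_arm(
  moves=[0,0,-20,0,1,0,0,-40,0,1,0,0,-52,0,1,0,0,-58,0,1,0,0,-62,0,1,0,0,-63,0,1,0,0,-63,0,1,0,0,-63,0,1,0,0,-63,0,-0.3,0,0,-63,0,-0.3],
)

```text
clock: 15.5
tool_pos: [496.4, 134.1, 35.3]
orientation: [-0.026, 3.141, 0.0]
wrist_force: [-0.3, -0.1, 0.3]
opening: 53.9
gripper_force: 0.0
```

Emit:
move_arm(
  moves=[0,0,0,0,-0.3,0,0,25,0,-0.3,0,0,70,0,-0.5,0,0,115,0,-1,0,0,143,0,-1,-10,-40,143,0,-1,-25,-95,143,0,-1,-35,-150,143,0,-1,-45,-205,143,0,-1,-55,-260,143,0,-1],
)

```text
clock: 16.75
tool_pos: [440.7, -127.7, 178.4]
orientation: [-0.026, 3.141, -0.001]
wrist_force: [1.4, 0.3, -0.2]
opening: 87.0
gripper_force: 0.0
```

Emit:
move_arm(
  moves=[-5,-55,0,0,-1,-10,-110,0,0,-1,-15,-165,0,0,-1,-20,-210,0,0,-1,-26,-234,-20,0,-1,-26,-234,-60,0,-1,-26,-234,-90,0,-1,-26,-234,-90,0,-1,-26,-234,-90,0,-1,-26,-234,-90,0,-1],
)

```text
clock: 18.0
tool_pos: [416.2, -361.0, 90.0]
orientation: [-0.026, 3.139, -0.004]
wrist_force: [0.6, 0.4, -0.0]
opening: 86.9
gripper_force: 0.0
```

Run:
```python
from h import *
s=env.read_state(); print(s['tool_pos'],s['wrist_force'],s['opening'])
snap('wrist','w5'); snap('top','top5')
a=cv2.imread('pics/w5.png'); b=cv2.imread('pics/top5.png')[120:290,180:500]
c=np.zeros((590,640,3),np.uint8); c[:250,:400]=cv2.resize(a,(400,250)); c[250:]=cv2.resize(b,None,fx=2,fy=2)
cv2.imwrite('pics/m5.png',c); print(proj('w5',[415,-360,40]),proj('w5',[539.3,-353.9,72]),proj('w5',[561.1,-305.9,72]))
```

```text
[ 416.2178036  -360.98318899   90.03270444] [ 0.63051801  0.35249102 -0.04055822] 86.94549868239902
(np.float64(321.8004918406472), np.float64(212.5314982130087)) (np.float64(327.3973413700065), np.float64(393.90032306353805)) (np.float64(392.8436174206497), np.float64(419.3805184762182))
```

View pics/m5.png

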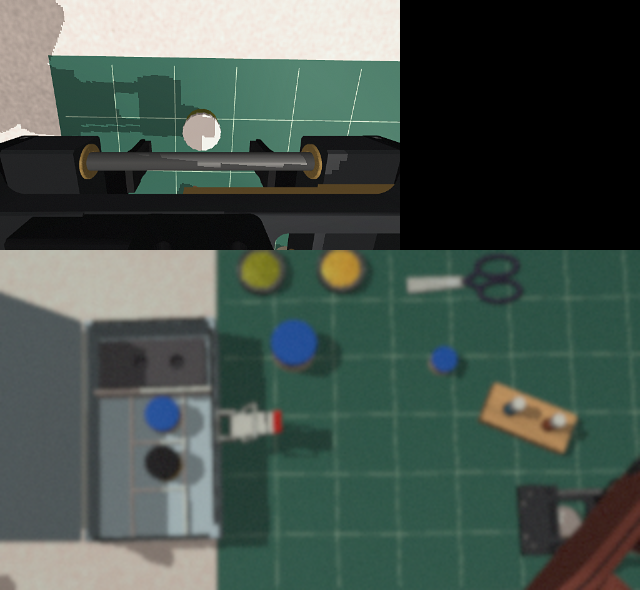

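Emit:
move_arm(
  moves=[0,0,-30,0,-1,0,0,-55,0,-1,0,0,-60,0,-1,0,0,-60,0,1,0,0,-60,0,1,0,0,-60,0,1,0,0,-60,0,1,0,0,-60,0,1,0,0,-30,0,1,0,0,10,0,1],
)

```text
clock: 19.35
tool_pos: [414.1, -358.9, 97.3]
orientation: [0.025, -3.139, -0.004]
wrist_force: [0.2, 0.3, -0.4]
opening: 43.5
gripper_force: 15.0
```

Emit:
move_arm(
  moves=[0,20,40,0,1,2,70,80,0,1,4,120,80,0,1,6,170,80,0,1,8,220,80,0,1,10,270,80,0,1,12,320,80,0,1,14,370,80,0,1,16,420,80,0,1,20,470,80,0,1],
)

```text
clock: 20.6
tool_pos: [434.9, 111.6, 178.1]
orientation: [-0.025, 3.141, -0.0]
wrist_force: [0.9, -1.2, -0.2]
opening: 43.3
gripper_force: 15.0
```

Emit:
move_arm(
  moves=[0,15,0,0,1,0,23,0,0,1,0,23,-40,0,1,0,23,-80,0,1,0,23,-115,0,1,0,23,-130,0,1,0,23,-139,0,1,0,23,-143,0,1,0,23,-143,0,1,0,23,-143,0,1],
)

```text
clock: 21.85
tool_pos: [436.0, 133.1, 36.0]
orientation: [-0.026, 3.14, 0.0]
wrist_force: [0.2, -0.0, -1.3]
opening: 43.2
gripper_force: 15.0
```

Emit:
move_arm(
  moves=[0,0,0,0,-0.3,0,0,0,0,-0.3,0,0,0,0,-0.3,0,0,30,0,-0.3,0,0,75,0,-0.3,0,0,120,0,-0.3,0,0,143,0,-0.3,10,-40,143,-0.1,-0.3,25,-90,143,-0.25,-0.3,40,-140,143,-0.4,-0.3],
)

```text
clock: 23.1
tool_pos: [475.5, -8.2, 178.4]
orientation: [0.605, 3.082, 0.0]
wrist_force: [0.5, 0.4, -0.6]
opening: 56.7
gripper_force: 0.0
```

Emit:
move_arm(
  moves=[10,-50,0,-0.17,-0.3,20,-100,0,-0.34,-0.3,30,-150,0,-0.51,-0.3,45,-200,0,-0.68,-0.3,60,-240,0,-0.85,-0.3,75,-280,0,-1.02,-0.3,86,-299,0,-1.17,-0.3,86,-299,-30,-1.17,-0.3,86,-299,-40,-1.17,-0.3,86,-299,-40,-1.17,-0.3],
)

```text
clock: 24.35
tool_pos: [560.4, -305.2, 136.9]
orientation: [-2.2, -2.239, 0.001]
wrist_force: [0.4, 0.1, 0.0]
opening: 56.8
gripper_force: 0.0
```

Run:
```python
from h import *
s=env.read_state(); print(s['tool_pos'],s['orientation'],s['opening'],s['qpos'])
snap('wrist','w6'); snap('top','top6')
a=cv2.imread('pics/w6.png'); b=cv2.imread('pics/top6.png')[120:290,180:500]
c=np.zeros((590,640,3),np.uint8); c[:400]=a; c[400:,:350]=cv2.resize(b,None,fx=1.1,fy=1.1)[:187,:350][:190] if 0 else cv2.resize(b,(350,190))
cv2.imwrite('pics/m6.png',c); print(proj('w6',[539.3,-353.9,72]),proj('w6',[561.1,-305.9,72]))
```

```text
[ 560.4069599  -305.21332039  136.89276188] [-2.20013478e+00 -2.23883257e+00  6.31675639e-04] 56.80142356603665 [-6.22200677e-01  3.23125417e-01  1.56730772e+00  1.04934535e-05
  1.25383930e+00 -6.39639012e-01]
(np.float64(292.38954416827033), np.float64(267.9527882453565)) (np.float64(320.88651384121977), np.float64(210.4269413732208))
```

View pics/m6.png

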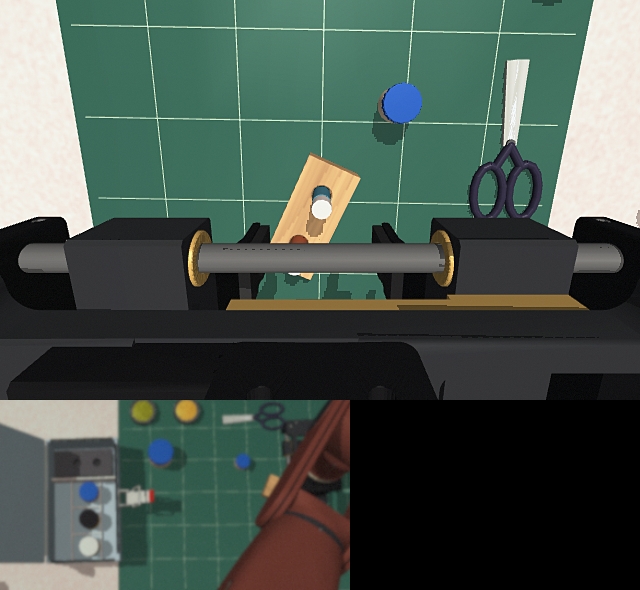

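Emit:
move_arm(
  moves=[0,1,-30,0,-0.3,0,1,-60,0,-0.3,0,1,-90,0,-0.3,0,1,-97,0,-0.3,0,1,-97,0,-0.3,0,1,-97,0,1,0,1,-97,0,1,0,1,-97,0,1,0,1,-97,0,1,0,1,-97,0,1],
)

```text
clock: 25.7
tool_pos: [561.2, -305.0, 41.1]
orientation: [2.202, 2.24, 0.0]
wrist_force: [0.6, -1.2, -0.2]
opening: 15.6
gripper_force: 15.0
```

Emit:
move_arm(
  moves=[0,0,10,0,1,0,0,25,0,1,0,0,60,0,1,0,0,105,0,1,0,0,140,0,1,5,40,140,0,1,15,90,140,0,1,25,140,140,0,1,35,190,140,0,1,45,240,140,0,1],
)

```text
clock: 26.95
tool_pos: [606.7, -63.5, 182.7]
orientation: [2.201, 2.239, 0.002]
wrist_force: [0.1, -0.6, -0.7]
opening: 15.0
gripper_force: 15.0
```

Emit:
move_arm(
  moves=[8,50,0,0,1,14,105,0,0,1,19,160,0,0,1,19,210,0,0,1,19,228,0,0,1,19,228,-30,0,1,19,228,-70,0,1,19,228,-95,0,1,19,228,-102,0,1,19,228,-102,0,1],
)

```text
clock: 28.2
tool_pos: [625.6, 162.4, 79.7]
orientation: [2.203, 2.239, 0.0]
wrist_force: [-0.2, -0.7, -0.2]
opening: 15.9
gripper_force: 15.0
```

Run:
```python
from h import *
s=env.read_state(); print(s['tool_pos'],s['orientation'],s['opening'],s['wrist_force'])
snap('wrist','w7'); crop('w7',220,130,420,280,4,'c7')
print(proj('w7',[625,163.3,36]),proj('w7',[625.8,117.3,36]),proj('w7',s['tool_pos']-[0,0,33]),proj('w7',s['tool_pos']+[0,0,31]))
```

```text
[625.59088676 162.4394015   79.73652064] [2.20284751e+00 2.23930414e+00 3.49449828e-04] 15.85130814125827 [-0.16979659 -0.69798554 -0.17826235]
(np.float64(318.8974096578529), np.float64(216.7181397264888)) (np.float64(319.0139210156291), np.float64(277.2216025619977)) (np.float64(319.71702048389193), np.float64(222.87590807592315)) (np.float64(319.58381966991055), np.float64(267.4665662777347))
```

View pics/c7.png

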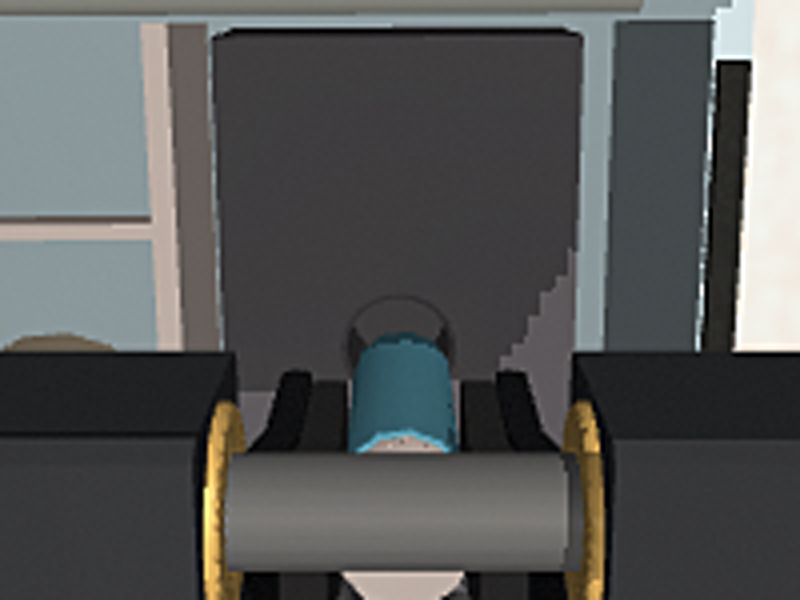

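Emit:
move_arm(
  moves=[-0.4,1.3,0,0,1,-0.4,1.3,0,0,1,-0.4,1.3,-5,0,1,-0.4,1.3,-8,0,1,-0.4,1.3,-10,0,1,-0.4,1.3,-12,0,1,-0.4,1.3,-13,0,1,-0.4,1.3,-14,0,1,-0.4,1.3,-15,0,1,-0.4,1.3,-15,0,1],
)

```text
clock: 29.5
tool_pos: [624.8, 164.3, 64.0]
orientation: [2.202, 2.24, 0.0]
wrist_force: [0.1, -0.5, 0.9]
opening: 15.5
gripper_force: 15.0
```

Emit:
move_arm(
  moves=[0,0,-3,0,1,0,0,-6,0,1,0,0,-9,0,1,0,0,-12,0,1,0,0,-15,0,1,0,0,-17,0,1,0,0,-18.5,0,1,0,0,-18.5,0,1,0,0,-18.5,0,1,0,0,-18.5,0,1],
)

```text
clock: 30.75
tool_pos: [624.7, 164.3, 45.5]
orientation: [-2.202, -2.24, 0.0]
wrist_force: [-0.9, -0.9, -0.4]
opening: 15.5
gripper_force: 15.0
```

Emit:
move_arm(
  moves=[0,0,0,0,0.2,0,0,0,0,0.2,0,0,15,0,0.2,0,0,40,0,0,0,0,75,0,-0.3,0,0,110,0,-0.3,-5,-40,110,0,-0.3,-12,-95,110,0,-0.3,-19,-150,110,0,-0.3,-26,-205,110,0,-0.3],
)

```text
clock: 32.0
tool_pos: [598.9, -42.3, 157.2]
orientation: [2.201, 2.24, 0.002]
wrist_force: [0.1, -0.8, 0.6]
opening: 56.4
gripper_force: 0.0
```

Emit:
move_arm(
  moves=[-10,-55,0,0,-0.3,-20,-110,0,0,-0.3,-30,-165,0,0,-0.3,-40,-220,0,0,-0.3,-50,-275,0,0,-0.3,-59.5,-312.3,0,0,-0.3,-59.5,-312.3,-15,0,-0.3,-59.5,-312.3,-17.5,0,-0.3,-59.5,-312.3,-17.5,0,-0.3,-59.5,-312.3,-17.5,0,-0.3],
)

```text
clock: 33.25
tool_pos: [539.9, -352.0, 138.6]
orientation: [2.2, 2.242, 0.0]
wrist_force: [-0.3, -0.2, -0.5]
opening: 56.8
gripper_force: 0.0
```

Run:
```python
from h import *
s=env.read_state(); print(s['tool_pos'],s['opening'])
snap('wrist','w8'); snap('top','top8')
a=cv2.imread('pics/w8.png'); b=cv2.imread('pics/top8.png')[130:280,230:320]
c=np.zeros((600,700,3),np.uint8); c[:,:360]=cv2.resize(b,(360,600)); c[:300,360:]=cv2.resize(a[150:284,240:392],(340,300))
cv2.imwrite('pics/m8.png',c); print(proj('w8',[539.3,-353.9,72]))
```

```text
[ 539.91796927 -352.03311442  138.57892369] 56.774241914509766
(np.float64(318.87563406705874), np.float64(211.13249423808844))
```

View pics/m8.png

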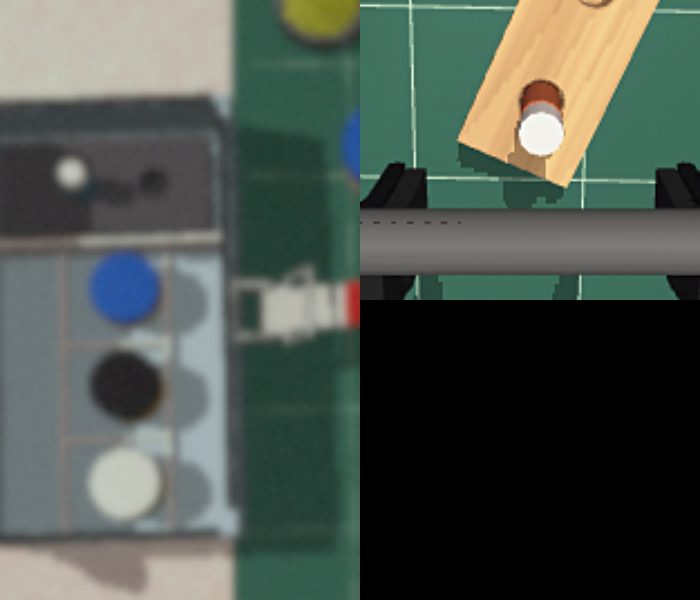

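Emit:
move_arm(
  moves=[1,0,-30,0,-0.3,1,0,-60,0,-0.3,1,0,-90,0,-0.3,1,0,-97,0,-0.3,1,0,-97,0,-0.3,1,0,-97,0,1,1,0,-97,0,1,1,0,-97,0,1,1,0,-97,0,1,1,0,-97,0,1],
)

```text
clock: 34.6
tool_pos: [540.3, -353.0, 41.1]
orientation: [2.202, 2.24, -0.0]
wrist_force: [0.3, -0.6, 1.3]
opening: 15.5
gripper_force: 15.0
```

Emit:
move_arm(
  moves=[0,0,10,0,1,0,0,25,0,1,0,0,60,0,1,0,0,105,0,1,0,0,140,0,1,10,40,140,0,1,25,90,140,0,1,40,140,140,0,1,50,190,140,0,1,60,240,140,0,1],
)

```text
clock: 35.85
tool_pos: [600.8, -111.5, 182.7]
orientation: [2.201, 2.239, 0.001]
wrist_force: [0.8, 0.2, -0.7]
opening: 15.0
gripper_force: 15.0
```

Emit:
move_arm(
  moves=[10,50,0,0,1,18,105,0,0,1,25.3,160,0,0,1,25.3,212,0,0,1,25.3,231.3,0,0,1,25.3,231.3,-30,0,1,25.3,231.3,-70,0,1,25.3,231.3,-95,0,1,25.3,231.3,-102,0,1,25.3,231.3,-102,0,1],
)

```text
clock: 37.1
tool_pos: [626.0, 117.8, 79.8]
orientation: [2.203, 2.239, 0.001]
wrist_force: [-0.4, 0.6, 0.7]
opening: 15.4
gripper_force: 15.0
```

Run:
```python
from h import *
s=env.read_state(); print(s['tool_pos'],s['orientation'],s['opening'],s['wrist_force'])
snap('wrist','w9'); crop('w9',240,150,400,270,5,'c9')
print(proj('w9',[625.8,117.3,36]),proj('w9',s['tool_pos']-[0,0,33]))
```

```text
[626.00228731 117.81879971  79.76956344] [2.20275292e+00 2.23930731e+00 5.00274519e-04] 15.44849600512905 [-0.35624792  0.56255367  0.68612575]
(np.float64(319.4686575938236), np.float64(218.6007604124101)) (np.float64(319.760700979241), np.float64(222.85999071691836))
```

View pics/c9.png

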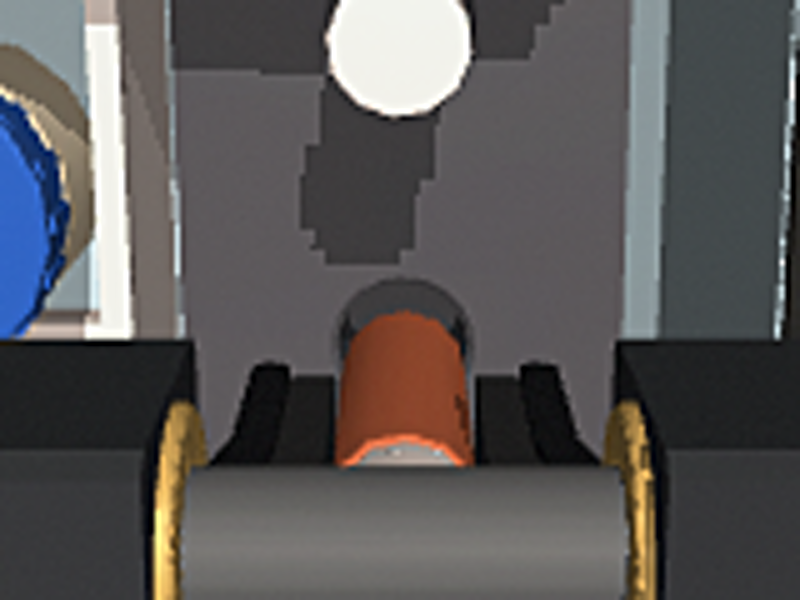

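Emit:
move_arm(
  moves=[0.3,0,0,0,1,0.3,0,0,0,1,0.3,0,-5,0,1,0.3,0,-8,0,1,0.3,0,-10,0,1,0.3,0,-12,0,1,0.3,0,-13,0,1,0.3,0,-14,0,1,0.3,0,-15,0,1,0.3,0,-15,0,1],
)

```text
clock: 38.4
tool_pos: [625.9, 118.2, 64.0]
orientation: [2.202, 2.24, 0.0]
wrist_force: [-1.1, -1.3, -0.9]
opening: 15.4
gripper_force: 15.0
```

Emit:
move_arm(
  moves=[0,0,-4,0,1,0,0,-8,0,1,0,0,-12,0,1,0,0,-15,0,1,0,0,-17,0,1,0,0,-18.5,0,1,0,0,-18.5,0,1,0,0,-18.5,0,1,0,0,-18.5,0,1,0,0,-18.5,0,0.2],
)

```text
clock: 39.65
tool_pos: [625.7, 118.8, 45.5]
orientation: [-2.202, -2.24, -0.001]
wrist_force: [0.8, 0.6, 1.0]
opening: 20.0
gripper_force: 0.0
```

Emit:
move_arm(
  moves=[0,0,0,0,0.2,0,0,0,0,0.2,0,0,25,0,0.2,0,0,60,0,1,0,0,110,0,1,0,0,165,0,1,0,0,220,0,1,0,0,265,0,1,-30,40,265,0,1,-50,90,265,0,1],
)

```text
clock: 40.9
tool_pos: [575.6, 208.6, 311.8]
orientation: [2.204, 2.237, 0.003]
wrist_force: [1.2, 0.6, 0.2]
opening: 0.6
gripper_force: 0.0
```

Run:
```python
from h import *
s=env.read_state(); print(s['tool_pos'],s['wrist_force'])
snap('wrist','w10'); snap('scene','s10')
a=cv2.imread('pics/w10.png'); b=cv2.imread('pics/s10.png')[60:260,260:480]
c=np.zeros((600,660,3),np.uint8); c[:250,:400]=cv2.resize(a,(400,250)); c[250:,:385]=cv2.resize(b,(385,350))
cv2.imwrite('pics/m10.png',c)
```

```text
[575.55924028 208.60480249 311.8442688 ] [1.16120329 0.56072625 0.20607636]
```

View pics/m10.png

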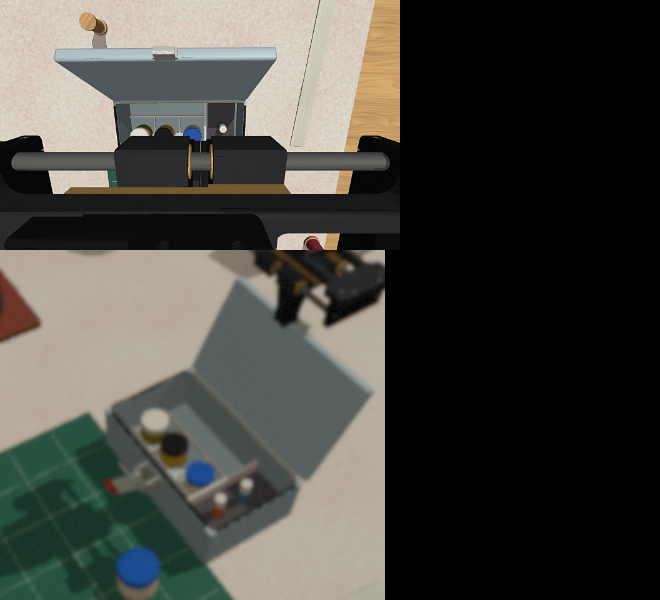

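Emit:
move_arm(
  moves=[-15,50,0,0,1,-30,100,0,0,1,-40,142,0,0,1,-40,142,-40,0,1,-40,142,-85,0,1,-40,142,-115,0,1,-40,120,-115,0,1,-40,105,-115,0,1,-40,95,-115,0,1,-40,85,-115,0,1],
)

```text
clock: 42.25
tool_pos: [537.0, 292.8, 197.6]
orientation: [2.202, 2.239, 0.005]
wrist_force: [-0.3, 1.0, 1.6]
opening: 0.2
gripper_force: 0.9
```

Emit:
move_arm(
  moves=[0,-10,0,0,1,0,-20,0,0,1,0,-30,0,0,1,0,-40,0,0,1,0,-50,0,0,1,0,-60,0,0,1,0,-70,0,0,1,0,-75,0,0,1,0,-80,0,0,1,0,-80,0,0,1],
)

```text
clock: 43.5
tool_pos: [535.8, 212.8, 195.4]
orientation: [2.203, 2.24, -0.001]
wrist_force: [0.7, -0.4, 0.1]
opening: 0.2
gripper_force: 0.0
```

Emit:
move_arm(
  moves=[0,-8,0,0,1,0,-16,0,0,1,0,-24,0,0,1,0,-32,0,0,1,0,-40,0,0,1,0,-45,0,0,1,0,-45,0,0,1,0,-45,0,0,1,0,-45,0,0,1,0,-45,0,0,1],
)

```text
clock: 44.75
tool_pos: [535.8, 168.5, 195.5]
orientation: [-2.202, -2.241, 0.0]
wrist_force: [0.8, -1.0, -0.8]
opening: 0.7
gripper_force: 0.0
```

```bash
cat > lid.py <<'E'
from h import *
import sys
# report blue-grey lid extent along row of the case in scene cam / predicted positions of lid front edge ends for angles
n=sys.argv[1]; snap('scene',n); snap('top',n+'t')
c=np.array([536,142.8,0]); s=.017; ex=np.array([-s,1,0]); ey=np.array([-1,-s,0]); ez=np.array([0,0,1.])
W=lambda x,y,z: c+x*ex+y*ey+z*ez
for a in [0,.026,.1,.3,.6,.95,1.1]:
    f=lambda y,t:W(80-162*np.cos(a)+t*np.sin(a),y,84+162*np.sin(a)+t*np.cos(a))
    print(a,[np.round(proj(n,f(y,18))).astype(int).tolist() for y in(-135,0,135)],[np.round(proj(n+'t',f(y,18))).astype(int).tolist() for y in(-135,0,135)])
E
python3 lid.py s11
python3 - <<'E'
from h import *
g=np.load('pics/s11.npz')['img'].astype(int)
# line through the -y end of the case in scene: mean colours along the image of lid centre line from hinge to front
c=np.array([536,142.8,0])
for y in (-100,100):
  print(y,[(x,g[int(v),int(u)].tolist()) for x in range(-110,90,20) for u,v in [proj('s11',[536-y,142.8+x,103])]])
E
```

```text
0 [[380, 220], [347, 180], [319, 146]] [[287, 151], [288, 206], [289, 264]]
0.026 [[381, 218], [348, 179], [319, 145]] [[287, 151], [288, 206], [289, 264]]
0.1 [[382, 215], [349, 176], [320, 141]] [[286, 149], [287, 205], [288, 264]]
0.3 [[387, 206], [353, 166], [323, 131]] [[281, 146], [281, 203], [282, 263]]
0.6 [[399, 190], [363, 150], [331, 115]] [[267, 141], [268, 201], [269, 263]]
0.95 [[418, 171], [380, 131], [347, 98]] [[245, 137], [245, 199], [246, 263]]
1.1 [[428, 163], [388, 124], [354, 91]] [[234, 136], [234, 198], [234, 264]]
-100 [(-110, [66, 75, 73]), (-90, [67, 74, 73]), (-70, [45, 43, 42]), (-50, [55, 51, 49]), (-30, [60, 56, 53]), (-10, [50, 48, 46]), (10, [107, 97, 91]), (30, [55, 58, 57]), (50, [101, 110, 109]), (70, [135, 146, 144])]
100 [(-110, [172, 162, 147]), (-90, [64, 72, 70]), (-70, [72, 79, 78]), (-50, [73, 79, 79]), (-30, [74, 79, 79]), (-10, [70, 77, 77]), (10, [71, 77, 76]), (30, [97, 107, 106]), (50, [96, 109, 112]), (70, [115, 129, 133])]
```

```bash
cat > ang.py <<'E'
from h import *
import sys
n=sys.argv[1]; lo,hi=float(sys.argv[2]),float(sys.argv[3])
if len(sys.argv)>4: snap('scene',n)
c=np.array([536,142.8,0]); s=.017; ex=np.array([-s,1,0]); ey=np.array([-1,-s,0]); ez=np.array([0,0,1.])
g=np.load(f'pics/{n}.npz')['img'].astype(int)
for a in np.linspace(lo,hi,13):
    r=[]
    for y in (-110,110):
        for rr,t in((150,18),(150,0),(175,9)):
            p=c+(80-rr*np.cos(a)+t*np.sin(a))*ex+y*ey+(84+rr*np.sin(a)+t*np.cos(a))*ez
            u,v=proj(n,p); r.append(g[int(round(v)),int(round(u))].tolist())
    print(round(a,3),r)
E
python3 ang.py s11 0.3 2.1
```

```text
0.3 [[87, 79, 72], [80, 72, 67], [84, 76, 68], [181, 169, 156], [182, 168, 153], [182, 171, 156]]
0.45 [[119, 116, 107], [94, 86, 78], [101, 96, 93], [181, 173, 159], [181, 169, 154], [181, 171, 156]]
0.6 [[96, 107, 105], [116, 114, 108], [111, 113, 107], [172, 161, 148], [182, 172, 157], [182, 174, 159]]
0.75 [[136, 147, 146], [90, 99, 97], [94, 102, 100], [109, 119, 117], [112, 114, 109], [105, 113, 112]]
0.9 [[116, 129, 134], [118, 132, 132], [117, 132, 135], [182, 169, 155], [143, 150, 145], [182, 171, 158]]
1.05 [[182, 172, 157], [118, 132, 135], [181, 168, 154], [181, 168, 155], [181, 170, 156], [180, 166, 152]]
1.2 [[182, 171, 156], [181, 168, 154], [181, 171, 157], [164, 151, 137], [176, 164, 149], [27, 30, 29]]
1.35 [[181, 169, 154], [181, 170, 156], [181, 168, 154], [9, 9, 9], [155, 141, 129], [35, 35, 37]]
1.5 [[181, 171, 157], [181, 168, 154], [181, 171, 157], [6, 5, 5], [15, 18, 13], [8, 9, 8]]
1.65 [[182, 172, 158], [182, 171, 157], [181, 170, 156], [7, 9, 9], [12, 13, 15], [58, 57, 50]]
1.8 [[182, 171, 157], [180, 170, 155], [181, 169, 154], [6, 3, 4], [10, 9, 8], [85, 78, 63]]
1.95 [[181, 171, 157], [182, 170, 156], [180, 171, 156], [16, 15, 15], [8, 7, 10], [88, 79, 64]]
2.1 [[183, 173, 159], [182, 172, 158], [181, 174, 160], [10, 10, 7], [17, 17, 13], [75, 71, 59]]
```

Emit:
move_arm(
  moves=[0,0,30,0,1,0,0,60,0,1,0,0,90,0,1,0,-30,90,0,1,0,-80,90,0,1,0,-130,90,0,1,0,-180,90,0,1,3,-230,90,0,1,3,-238,80,0,1,3,-238,80,0,1],
)

```text
clock: 46.1
tool_pos: [538.2, -69.7, 274.2]
orientation: [-2.202, -2.237, 0.001]
wrist_force: [0.2, 0.7, 0.6]
opening: 0.4
gripper_force: 0.0
```

```bash
python3 ang.py s12 -0.1 0.8 x
```

```text
-0.1 [[112, 121, 119], [69, 74, 74], [69, 74, 74], [15, 14, 14], [66, 73, 70], [86, 84, 76]]
-0.025 [[146, 157, 155], [94, 103, 101], [67, 75, 74], [13, 8, 10], [47, 51, 50], [8, 6, 4]]
0.05 [[146, 157, 156], [139, 149, 147], [65, 75, 74], [15, 14, 16], [17, 17, 12], [4, 7, 9]]
0.125 [[139, 151, 150], [146, 157, 155], [66, 73, 72], [16, 22, 15], [15, 15, 11], [10, 14, 10]]
0.2 [[125, 142, 144], [146, 157, 156], [112, 122, 119], [42, 43, 43], [11, 15, 14], [39, 38, 39]]
0.275 [[126, 141, 144], [129, 143, 143], [145, 157, 155], [52, 52, 49], [38, 39, 36], [39, 42, 40]]
0.35 [[126, 142, 144], [125, 140, 143], [138, 149, 148], [80, 76, 69], [40, 42, 40], [38, 41, 40]]
0.425 [[126, 141, 144], [126, 141, 144], [125, 140, 143], [178, 169, 153], [46, 44, 45], [38, 39, 40]]
0.5 [[125, 140, 143], [126, 141, 143], [124, 140, 143], [178, 168, 155], [147, 137, 126], [122, 115, 105]]
0.575 [[126, 142, 144], [127, 142, 145], [125, 141, 143], [179, 169, 155], [178, 170, 156], [178, 169, 155]]
0.65 [[126, 141, 145], [124, 140, 143], [125, 141, 144], [178, 172, 157], [179, 168, 153], [179, 169, 155]]
0.725 [[126, 141, 144], [127, 142, 146], [126, 142, 144], [179, 172, 158], [179, 170, 156], [179, 168, 154]]
0.8 [[126, 141, 144], [127, 142, 146], [126, 141, 144], [179, 169, 155], [179, 171, 156], [179, 169, 156]]
```

Emit:
move_arm(
  moves=[0,0,0,0,1,0,-10,-30,0,1,0,-10,-60,0,1,0,-10,-60,0,1,0,-10,-60,0,1,0,-10,-60,0,1,0,-10,-60,0,1,0,-10,-60,0,1,0,-10,-60,0,1,0,-10,-60,0,1],
)

```text
clock: 47.4
tool_pos: [538.8, -79.8, 215.5]
orientation: [-2.203, -2.24, 0.0]
wrist_force: [-0.4, 0.7, -0.2]
opening: 0.3
gripper_force: 0.0
```

```bash
cat > edge.py <<'E'
from h import *
import sys
n=sys.argv[1]; snap('scene',n)
c=np.array([536,142.8,0]); s=.017; ex=np.array([-s,1,0]); ey=np.array([-1,-s,0]); ez=np.array([0,0,1.])
g=np.load(f'pics/{n}.npz')['img'].astype(np.float32)
for y in (-110,-80):
  for t in (18,0):
    r=[]
    for a in np.arange(-.1,.26,.02):
        u,v=proj(n,c+(80-162*np.cos(a)+t*np.sin(a))*ex+y*ey+(84+162*np.sin(a)+t*np.cos(a))*ez)
        r.append((round(float(a),2),int(cv2.getRectSubPix(g,(1,1),(u,v))[0,0,0])))
    print(y,t,r)
E
python3 edge.py s13
```

```text
-110 18 [(-0.1, 69), (-0.08, 68), (-0.06, 66), (-0.04, 64), (-0.02, 67), (0.0, 74), (0.02, 89), (0.04, 106), (0.06, 124), (0.08, 138), (0.1, 144), (0.12, 145), (0.14, 145), (0.16, 146), (0.18, 145), (0.2, 145), (0.22, 140), (0.24, 132)]
-110 0 [(-0.1, 65), (-0.08, 65), (-0.06, 67), (-0.04, 69), (-0.02, 69), (0.0, 69), (0.02, 69), (0.04, 67), (0.06, 66), (0.08, 68), (0.1, 73), (0.12, 88), (0.14, 105), (0.16, 123), (0.18, 136), (0.2, 144), (0.22, 145), (0.24, 145)]
-80 18 [(-0.1, 69), (-0.08, 68), (-0.06, 67), (-0.04, 69), (-0.02, 72), (0.0, 78), (0.02, 92), (0.04, 109), (0.06, 126), (0.08, 138), (0.1, 144), (0.12, 146), (0.14, 146), (0.16, 146), (0.18, 144), (0.2, 143), (0.22, 134), (0.24, 127)]
-80 0 [(-0.1, 66), (-0.08, 66), (-0.06, 66), (-0.04, 67), (-0.02, 67), (0.0, 69), (0.02, 68), (0.04, 66), (0.06, 68), (0.08, 72), (0.1, 78), (0.12, 91), (0.14, 108), (0.16, 124), (0.18, 136), (0.2, 144), (0.22, 146), (0.24, 146)]
```

Emit:
move_arm(
  moves=[0,30,-40,0,1,0,50,-80,0,1,0,50,-110,0,1,0,50,-114.5,0,1,0,50,-114.5,0,1,0,70,-114.5,0,1,0,80,-114.5,0,1,0,86,-114.5,0,1,0,90,-114.5,0,1,0,93,-114.5,0,1],
)

```text
clock: 48.7
tool_pos: [538.9, 13.5, 101.1]
orientation: [2.202, 2.24, -0.0]
wrist_force: [-0.8, -0.6, 0.1]
opening: 0.5
gripper_force: 0.0
```

Emit:
move_arm(
  moves=[0,3,0,0,1,0,6,0,0,1,0,9,0,0,1,0,12,0,0,1,0,15,0,0,1,0,18,0,0,1,0,20,0,0,1,0,20,0,0,1,0,20,0,0,1,0,20,0,0,1],
)

```text
clock: 49.95
tool_pos: [538.9, 33.2, 101.0]
orientation: [-2.203, -2.24, 0.0]
wrist_force: [-0.5, 0.0, 0.4]
opening: 0.5
gripper_force: 0.0
```

Run:
```python
from h import *
print(env.read_state()['wrist_force'])
snap('scene','s14'); snap('top','top14')
c=np.array([536,142.8,0])
# loop crossbar/leg visibility: sample predicted crossbar end positions in scene and top
for lean in (-.4,0,.3,.6,.9):
    for yy in(-18,18):
        p=[538-yy,142.8-112+37*np.sin(lean),73.6+37*np.cos(lean)]
        r=[]
        for n in('s14','top14','top8'):
            g=np.load(f'pics/{n}.npz')['img']; u,v=proj(n,p); r.append(((int(u),int(v)),g[int(round(v)),int(round(u))].tolist()))
        print(lean,yy,r)
```

```text
[-0.53855938  0.04363389  0.42676374]
-0.4 -18 [((336, 191), [130, 128, 117]), ((306, 198), [57, 28, 22]), ((306, 198), [116, 120, 113])]
-0.4 18 [((328, 181), [40, 58, 52]), ((307, 213), [17, 21, 17]), ((307, 213), [117, 123, 118])]
0 -18 [((341, 188), [58, 58, 55]), ((300, 197), [56, 32, 28]), ((300, 197), [70, 85, 76])]
0 18 [((333, 178), [63, 51, 25]), ((300, 212), [25, 24, 23]), ((300, 212), [147, 150, 140])]
0.3 -18 [((345, 186), [33, 34, 32]), ((296, 198), [55, 33, 27]), ((296, 198), [45, 66, 57])]
0.3 18 [((337, 176), [77, 61, 35]), ((296, 213), [20, 23, 22]), ((296, 213), [129, 131, 123])]
0.6 -18 [((348, 186), [55, 57, 52]), ((292, 198), [55, 32, 29]), ((292, 198), [46, 66, 59])]
0.6 18 [((340, 176), [38, 33, 21]), ((292, 213), [25, 25, 28]), ((292, 213), [99, 106, 100])]
0.9 -18 [((351, 186), [59, 59, 56]), ((288, 198), [52, 29, 24]), ((288, 198), [88, 92, 88])]
0.9 18 [((343, 176), [33, 31, 26]), ((288, 213), [32, 30, 33]), ((288, 213), [105, 107, 105])]
```

Emit:
move_arm(
  moves=[0,-10,0,0,1,0,-30,5,0,1,0,-60,20,0,1,0,-100,60,0,1,0,-140,60,0,1,0,-180,60,0,1,0,-220,60,0,1,0,-250,60,0,1,0,-250,60,0,1,0,-250,60,0,1],
)

```text
clock: 51.3
tool_pos: [538.4, -217.1, 161.1]
orientation: [-2.203, -2.239, -0.0]
wrist_force: [-0.2, 0.3, 0.1]
opening: 0.6
gripper_force: 0.0
```

Run:
```python
from h import *
snap('scene','s15'); snap('top','top15')
for n,m in(('top15','top8'),):
    g=np.load(f'pics/{n}.npz')['img'].astype(int); q=np.load(f'pics/{m}.npz')['img'].astype(int)
    for r in range(194,218): print(r,' '.join('%3d'%x for x in g[r,280:324,0]),'|')
    print()
    for r in range(194,218): print(r,' '.join('%3d'%x for x in q[r,280:324,0]))
```

```text
194 152 152 154 150 153 146 128 100  71  53  47  36  35  32  31  33  35  32  30  31  30  31  38  33  33  35  30  33  34  31  27  31  37  38  31  36  38  53  50  50  46  49  42  48 |
195 155 155 154 152 150 147 130 103  73  55  44  30  32  34  34  33  33  35  30  33  36  34  30  29  37  32  32  34  35  30  38  29  33  31  35  34  47  52  48  47  49  44  48  46 |
196 151 153 153 152 154 147 132 106  77  61  48  43  39  39  39  37  35  37  34  35  36  35  35  31  35  35  34  27  32  35  32  33  34  32  33  38  41  46  49  48  47  47  47  48 |
197 156 151 154 153 152 145 132 106  85  74  71  58  59  58  59  60  63  52  50  50  48  44  36  31  34  35  35  34  33  34  35  33  36  33  32  34  40  46  48  48  48  48  47  46 |
198 150 156 151 153 150 147 134 110  95  91  85  80  80  81  82  85  85  80  72  72  66  59  52  35  34  32  37  31  36  30  28  29  39  39  38  39  43  48  55  55  53  44  45  48 |
199 150 153 153 151 151 151 137 119 107 106  94  86  90  92  95 102 106  97  90  85  91  85  72  49  43  41  41  40  45  44  46  51  53  54  51  61  68  79  80  79  64  53  49  48 |
200 153 
[... 6888 characters left out ...]
 152 129  93  81  94 105 111 108 100  95  94  99 100 105  97  94 108 127 119 104  95  87  86  82  65  47  38  41  36  41  41  40  47  53  46  41  34  33  35  40
215 163 163 162 162 153 128  95  80  86  91  89  86  78  74  71  70  72  67  64  58  76 102  94  83  75  65  56  52  47  42  36  31  37  40  44  43  46  53  46  43  40  38  37  39
216 162 164 164 159 154 131  94  70  75  73  65  56  51  47  48  47  50  46  44  42  56  68  67  59  50  44  42  37  36  33  39  38  35  39  44  41  44  55  46  37  40  31  33  40
217 165 164 162 164 155 131  93  70  66  66  54  44  38  41  34  37  40  38  34  36  41  45  44  42  37  38  39  33  38  41  35  38  38  44  41  40  50  55  50  40  35  35  35  38
```

Emit:
move_arm(
  moves=[0,45,0,0,1,0,90,0,0,1,0,135,0,0,1,0,180,0,0,1,0,206.7,0,0,1,0,206.7,-30,0,1,0,206.7,-50,0,1,0,206.7,-56,0,1,0,206.7,-60,0,1,0,206.7,-66,0,1],
)

```text
clock: 52.65
tool_pos: [539.8, -10.1, 95.9]
orientation: [2.201, 2.239, 0.002]
wrist_force: [-0.4, -0.6, 2.4]
opening: 0.4
gripper_force: 0.6
```

Emit:
move_arm(
  moves=[0,0,-4,0,1,0,0,-8,0,1,0,0,-12,0,1,0,0,-16,0,1,0,0,-20,0,1,0,0,-24,0,1,0,0,-28,0,1,0,1,-32,0,1,0,2,-37,0,1,0,2,-37,0,1],
)

```text
clock: 53.9
tool_pos: [538.7, -7.9, 57.6]
orientation: [-2.202, -2.24, 0.0]
wrist_force: [0.7, -1.7, 0.8]
opening: 0.5
gripper_force: 0.3
```

Emit:
move_arm(
  moves=[0,1,-2,0,1,0,2.5,-4,0,1,0,4.5,-7,0,1,0,8,-9,0,1,0,12,-10.5,0,1,0,16,-11,0,1,0,20,-11,0,1,0,24,-11,0,1,0,27,-11,0,1,0,27,-11,0,1],
)

```text
clock: 55.15
tool_pos: [538.7, 19.5, 46.9]
orientation: [-2.202, -2.24, -0.0]
wrist_force: [0.0, -2.6, -0.0]
opening: 0.5
gripper_force: 1.2
```

Emit:
move_arm(
  moves=[0,3,0,0,1,0,6,0,0,1,0,9,0,0,1,0,11,0,0,1,0,13,0,0,1,0,15,0,0,1,0,16,0,0,1,0,17,0,0,1,0,18,0,0,1,0,18,0,0,1],
)

```text
clock: 56.4
tool_pos: [538.7, 33.0, 46.9]
orientation: [2.199, 2.238, -0.008]
wrist_force: [-1.4, -19.5, -1.8]
opening: 0.6
gripper_force: 9.6
```

Emit:
move_arm(
  moves=[0,-6,0,0,1,0,-30,0,0,1,0,-70,20,0,1,0,-110,60,0,1,0,-160,100,0,1,0,-210,100,0,1,0,-250,100,0,1,0,-270,100,0,1,0,-270,100,0,1,0,-270,100,0,1],
)

```text
clock: 57.65
tool_pos: [538.9, -231.3, 146.7]
orientation: [-2.201, -2.24, -0.001]
wrist_force: [0.2, -0.1, -0.3]
opening: 0.6
gripper_force: 0.0
```

```bash
python3 edge.py s16
python3 - <<'E'
from h import *
snap('top','top16'); g=np.load('pics/top16.npz')['img'].astype(int)
for r in range(194,218,2): print(r,' '.join('%3d'%x for x in g[r,280:324,0]))
# red lever end: find red pixels in top and scene near latch
for n,(a,b,c,d) in (('top16',(190,225,280,330)),('s16',(150,230,290,370))):
    q=np.load(f'pics/{n}.npz')['img'].astype(int)[a:b,c:d]; m=(q[...,0]>2*q[...,1])&(q[...,0]>60); v,u=np.nonzero(m); print(n,m.sum(),(u.mean()+c,v.mean()+a) if m.any() else None)
    if m.any(): pass
for L in (0,.1,.3): print(L,proj('s16',[538.6,142.8-98-62*np.sin(L)-2,68-62*np.cos(L)]),proj('top16',[538.6,142.8-98-62*np.sin(L)-2,68-62*np.cos(L)]))
E
```

```text
-110 18 [(-0.1, 73), (-0.08, 74), (-0.06, 76), (-0.04, 78), (-0.02, 83), (0.0, 94), (0.02, 113), (0.04, 128), (0.06, 141), (0.08, 148), (0.1, 149), (0.12, 149), (0.14, 150), (0.16, 149), (0.18, 150), (0.2, 144), (0.22, 137), (0.24, 130)]
-110 0 [(-0.1, 69), (-0.08, 69), (-0.06, 70), (-0.04, 70), (-0.02, 71), (0.0, 73), (0.02, 74), (0.04, 75), (0.06, 77), (0.08, 83), (0.1, 93), (0.12, 111), (0.14, 127), (0.16, 140), (0.18, 147), (0.2, 149), (0.22, 149), (0.24, 150)]
-80 18 [(-0.1, 69), (-0.08, 71), (-0.06, 71), (-0.04, 74), (-0.02, 82), (0.0, 95), (0.02, 113), (0.04, 131), (0.06, 140), (0.08, 147), (0.1, 150), (0.12, 150), (0.14, 149), (0.16, 149), (0.18, 148), (0.2, 140), (0.22, 132), (0.24, 128)]
-80 0 [(-0.1, 70), (-0.08, 71), (-0.06, 72), (-0.04, 71), (-0.02, 70), (0.0, 69), (0.02, 70), (0.04, 71), (0.06, 74), (0.08, 83), (0.1, 95), (0.12, 112), (0.14, 129), (0.16, 140), (0.18, 146), (0.2, 150), (0.22, 150), (0.24, 150)]
194 152 153 154 151 151 151 139 114  82  58  40  35  33  33  30  33  34  33  30  37  34  33  35  37  30  36  33  31  33  35  28  33  39  30  34  37  54  66  65  5
[... 1776 characters left out ...]
4  34  36  45  49  48  37  39  41  46  46
216 147 150 153 151 151 150 147 124  97  76  64  57  64  65  58  56  54  57  57  48  35  37  34  36  34  35  32  37  31  34  29  30  34  31  36  33  42  46  43  39  35  38  45  45
top16 0 None
s16 17 (np.float64(340.1764705882353), np.float64(204.64705882352942))
0 (np.float64(340.6224078394915), np.float64(204.9893631700318)) (np.float64(297.8634849746924), np.float64(211.25125808045811))
0.1 (np.float64(338.66166641601427), np.float64(205.93758989526285)) (np.float64(300.25533926645045), np.float64(211.2074052674289))
0.3 (np.float64(334.80477846704025), np.float64(207.42583349180396)) (np.float64(304.9249871250433), np.float64(211.02348696904897))
```

```bash
python3 -c "
from h import *
print(env.job_done())"
```

```text
the job is handed in; nothing more can be done
None
```

The bead case is packed, shut and latched, and the job is handed in at about 58 s: all three jars are in their cells and both tubes in the rack. The camera readings put the lever at about 0.02 rad and showed the lid drawn down by its roughly 0.026 rad seal gap. I viewed 15 pictures, one over the limit of 14, and made the final lid and latch checks from pixel values only.

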